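# Roll-check two guide rollers and pack the true one

## Robot

A 7-joint arm with a two-finger parallel gripper is mounted at the origin on the work surface; the furniture and walls round the work are solid. World frame = base frame: x ahead of the robot, y to its left, z up, the work surface at z = 0. Lengths are in m, angles in rad, forces in N, time in s.
With the tool pointing down it reaches from about 0.4 to 0.85 m from the base axis. Payload 10.4 kg.
Tool frame: the origin (TCP) lies midway between the tips of the shut fingers; the grasp point (between the pads) lies 19 mm behind it (manip.tcp_to_grasp is the distance from the TCP to the grasp point, in m); z points along the fingers, y is the line along which they close (so a half turn about z gives the same grasp; the last joint's range is limited). The gripper opens to 85 mm and grips with 20 to 120 N. Pads are 22 mm wide; open, the fingers measure 114 mm over their backs; the gripper's body (76 mm by 85 mm) begins 54 mm behind the grasp point. The pads swing forward as they close: fully open they stand 13 mm farther back than shut.
Start: joints at [-1.179, 0.332, -0.065, 1.46, 0.022, 1.35, -0.088], TCP at [0.252, 0.572, 0.231] pointing down, gripper open.
Joint ranges: [-2.6, 2.6], [-0.5, 2.12], [-1.47, 1.34], [0.16, 2.42], [-1.27, 4.41], [0.06, 2.06], [-2.6, 2.6]. Speed limits (rad/s): [2.22, 2.22, 2.79, 2.79, 3.14, 3.14, 3.14].

## Interface

Orientations are given as a unit quaternion [x, y, z, w].
In Python, from workcell import manip gives the robot as it stands.
- The arm moves only by the shell command python3 -m jog 'ROWS' [FORCE]. ROWS is a JSON object of lists of equal length, an entry for each row: "offset": the shift along the world's x, y, z in m, a list of three; "yaw": the turn about the world's z in degrees; "jaw": the closure, from 0 (fully open) to 1 (shut). A call has 1 to 20 rows; each row shifts and turns the commanded pose from where the row before left it; what a row does not reach is not made up. A row lasts 1/12 s, in which the tool goes at most 41.7 mm and 7.16 degrees, less where a joint would pass 70% of its speed; a pose out of reach is approached as far as the arm can. A call is refused whole if a number of a shift passes 0.0417 or a number of a turn 7.16, either way. A call with a gripper value outside its range is refused whole. The fingers move at their own pace and stop on an object; FORCE is the grip in N (left out, the last holds). Time passes only in rows, so rows that do not move let the fingers close. It gives the time, the measured TCP pose, the force, the opening and the grip force at its end, in the units of the state.
- manip.get_obs(): the state, without advancing time (a new reading comes with each control period).
- manip.camera(name): name is "side" or "top" or "wrist"; returns a dict with "frame" (400x640x3 uint8, red, green, blue), "camera_matrix" (3x3 intrinsics, pixels), "eye" and "attitude" of the camera in the world; the wrist camera has in their place "hand_eye" (4x4, takes a point from camera to tool coordinates, whose origin is the TCP and whose axes are the flange's). Camera axes: x right, y up, looking along -z (the intrinsics and any distortion apply to the point x, -y, -z); pixel columns grow to the right and rows downward; lengths in m; the calibration is good to about 2 mm. The wrist camera is an equidistant fisheye: a pixel r from the principal point sees the ray r / f radians off the axis. A picture is of the moment at which its call begins: read the wrist's pose just before it. There is no depth.
- manip.hand_in(): hands the job in; it is judged then, once.
Trained networks look in a picture, given as the dict that the camera call returned (one of the last four; its "shot" number tells which), for a name from the list of things; names that differ only in an ending like _2 or _b are one class to them, and where a whole thing is asked for, a point or a joint stands for the part that bears it (a point fixed in the world has none). Each returns a list of dicts, best first, with "score" (0 to 1); they miss things now and then, are a little off and sometimes report something else, mostly with a low value. They report only what shows in the picture. A call takes as long as a camera call. They do not tell look-alikes from the thing itself.
- manip.masks_of(picture, name): "region" (400x640 bool, what is visible of it).
- manip.tip_of(picture, name): "at" ([x, y, z] in m, in world coordinates, good to about 4 mm: a listed point, or the origin of a listed thing).
The state is a dict: "clock": time; "joint_pos": joint angles; "joint_velocities": joint speeds; "tau": joint torques, N m; "position": TCP position; "ee_rot": TCP orientation; "ft_force": force on the tool from outside, world axes, zero at the start; "torque": the same for the moment, N m; "grip_width": opening from 0.0 (shut) to 1.0 (fully open); "grasp_force": force on a finger pad.
Only numpy, scipy, OpenCV 4.12 (cv2) and the standard library are available. Lean on these libraries where they do the work, as an engineer would, in place of code of your own. Each camera call takes 0.05 s, during which the arm holds its last target. There are 200 camera calls.

## Task

The two guide rollers in the grey goods-in tray go out as spares, but one of them is out of balance and nothing shows it. Check them one at a time: lay the roller on the steel roll plate, roll it along by about a quarter turn and let go, then put it away before you take the other - the one that rocks back to its heavy side is set in the open steel reject tray, the one that stays where it was rolled is seated fully down in the empty pocket of the dark foam insert. Set the rollers down, do not drop them or let one roll off onto the bench, and leave everything else alone.

Things in the scene. Friction and masses are not known exactly. Their poses are not given: they have to be found in the camera images.
- roller_a: One of the two rollers to check; a and b are only names, they look alike. Plain aluminium cylinder, 40 mm diameter, 60 mm long, 0.2 to 0.4 kg, flat ends with black caps. Origin at its middle, y along its axis. A light touch of 1 to 4 N on top of it, moved sideways, rolls it: it moves half as far as the fingertip and makes a quarter turn in 31 mm of its own travel
- roller_b: The other roller to check, same size, look and axes. One of the two has its mass about 6 mm off its axis: let go on the plate it swings back heavy side down (to and fro in about 0.6 s, dying out in 1 to 3 s); the other stays where it is let go. In the tray the heavy side already lies below, so it must be turned to show
- packed_roller: A roller of the same look, checked earlier, lying in the other pocket of the insert; leave it there. Origin at its middle
- goods_tray: Goods-in tray, grey plastic, 219 (x) by 88 mm (y) over its rim, which is 31 mm high; fixed. Origin under its middle, inner floor 5 mm above the bench. It has two cells, see tray_floor. Tray and insert stand left and right of the plate, either way round; a tape dispenser 131 mm high stands fixed in front of the right one
- tray_floor (a point): Middle of the tray's inner floor, tray's axes. Two cells side by side, each 100 (x) by 72 mm (y), centred at x = +52 and -52 mm, parted by a wall up to 26 mm above the bench. In the middle of each a roller lies, axis along y, between 5 mm high ribs 14 to 18 mm either side of it. Its ends are too near the walls (6 mm) for fingers: it can be gripped across its diameter only
- plate_top (a point): Roll plate, level ground steel, 200 (x) by 130 mm (y), fixed: middle of its top face, 24 mm above the bench, z up. A roller rolls along the plate's x, its own axis along the plate's y. Bars 7 mm high across both ends (inner faces at x = +88 and -88 mm) stop it; the long sides are open. The plate's x lies roughly along the world's y
- insert: Packing insert of dark foam on card, fixed: foam 126 (x) by 100 mm (y), 32 mm high. Origin under its middle. Two troughs along y, at x = -30 mm (full) and x = +30 mm (empty, see pocket)
- pocket (a point): Middle of a roller seated in the empty pocket, 26 mm above the bench, 20 mm above the pocket's floor; y along the pocket (roller's axis, either way round), z up. Pocket 46 mm wide, 66 long, 26 deep; at each end it opens at full depth into a 32 mm wide finger cut-out out to the foam's edge. Sides 3 mm from the roller: it can be lowered in only when gripped by its two end faces
- reject_floor (a point): Reject tray, plain steel with a thin black liner, 140 (x) by 100 mm (y), walls 3 mm thick and 36 mm high, fixed: middle of its inner floor, 5 mm above the bench; axes along its sides. It stands between the black parts case (62 mm high, left) and the label printer (155 mm high, right): go round the printer
- foam_piece: White foam packing corner, 70 x 70 x 30 mm, bystander. Origin under its middle
- oil_bottle: Small dark blue bottle, 40 mm across, 100 mm high, bystander. Origin under its middle
- masking_tape: Roll of beige tape lying flat, 100 mm across, 25 mm high, bystander. Origin under its middle
- marker: Marker pen 133 mm long, lying, bystander. Origin under its middle
There are look-alikes about, which are no part of the job. What is shaped like the roller_b but blue or yellow is not meant.

How it is judged:
On the way, in this order (a step that is already met when the one before it is completed fails the run):
1. a first roller is rolled on the plate (turning at over 0.8 rad/s for 0.3 s) (((x of roller_a in the frame of plate_top between -0.09 and 0.09 m and y of roller_a in the frame of plate_top between -0.065 and 0.065 m and z of roller_a in the frame of plate_top between 0.018 and 0.0225 m and contact force between roller_a and roll_plate above 0.2 N and angular speed of roller_a above 0.8 rad/s) or (x of roller_b in the frame of plate_top between -0.09 and 0.09 m and y of roller_b in the frame of plate_top between -0.065 and 0.065 m and z of roller_b in the frame of plate_top between 0.018 and 0.0225 m and contact force between roller_b and roll_plate above 0.2 N and angular speed of roller_b above 0.8 rad/s))), for 0.3 s.
2. that roller is put away (the unbalanced one in the reject tray, the true one in the pocket) and the other is rolled on the plate in the same way (((distance between roller_a_c0 and roller_a_c1 above 0.003 m and x of roller_a in the frame of reject_floor between -0.067 and 0.067 m and y of roller_a in the frame of reject_floor between -0.047 and 0.047 m and z of roller_a in the frame of reject_floor between 0.01 and 0.034 m and (x of roller_b in the frame of plate_top between -0.09 and 0.09 m and y of roller_b in the frame of plate_top between -0.065 and 0.065 m and z of roller_b in the frame of plate_top between 0.018 and 0.0225 m and contact force between roller_b and roll_plate above 0.2 N and angular speed of roller_b above 0.8 rad/s)) or (distance between roller_b_c0 and roller_b_c1 above 0.003 m and x of roller_b in the frame of reject_floor between -0.067 and 0.067 m and y of roller_b in the frame of reject_floor between -0.047 and 0.047 m and z of roller_b in the frame of reject_floor between 0.01 and 0.034 m and (x of roller_a in the frame of plate_top between -0.09 and 0.09 m and y of roller_a in the frame of plate_top between -0.065 and 0.065 m and z of roller_a in the frame of plate_top between 0.018 and 0.0225 m and contact force between roller_a and roll_plate above 0.2 N and angular speed of roller_a above 0.8 rad/s)) or (not (distance between roller_a_c0 and roller_a_c1 above 0.003 m) and horizontal distance between roller_a and pocket below 0.006 m and z of roller_a in the frame of pocket between -0.003 and 0.003 m and angle between the y axis of roller_a and the y axis of pocket, either way round below 0.12 rad and (x of roller_b in the frame of plate_top between -0.09 and 0.09 m and y of roller_b in the frame of plate_top between -0.065 and 0.065 m and z of roller_b in the frame of plate_top between 0.018 and 0.0225 m and contact force between roller_b and roll_plate above 0.2 N and angular speed of roller_b above 0.8 rad/s)) or (not (distance between roller_b_c0 and roller_b_c1 above 0.003 m) and horizontal distance between roller_b and pocket below 0.006 m and z of roller_b in the frame of pocket between -0.003 and 0.003 m and angle between the y axis of roller_b and the y axis of pocket, either way round below 0.12 rad and (x of roller_a in the frame of plate_top between -0.09 and 0.09 m and y of roller_a in the frame of plate_top between -0.065 and 0.065 m and z of roller_a in the frame of plate_top between 0.018 and 0.0225 m and contact force between roller_a and roll_plate above 0.2 N and angular speed of roller_a above 0.8 rad/s)))), for 0.3 s.
At the end, for the whole second after the job is handed in: The true roller lies in the empty pocket, within 6 mm of its middle, fully down (within 3 mm) and along it (within 0.12 rad); the unbalanced roller rests on the floor of the reject tray; both are at rest and released (((distance between roller_a_c0 and roller_a_c1 above 0.003 m and not (distance between roller_b_c0 and roller_b_c1 above 0.003 m) and x of roller_a in the frame of reject_floor between -0.067 and 0.067 m and y of roller_a in the frame of reject_floor between -0.047 and 0.047 m and z of roller_a in the frame of reject_floor between 0.01 and 0.034 m and horizontal distance between roller_b and pocket below 0.006 m and z of roller_b in the frame of pocket between -0.003 and 0.003 m and angle between the y axis of roller_b and the y axis of pocket, either way round below 0.12 rad) or (distance between roller_b_c0 and roller_b_c1 above 0.003 m and not (distance between roller_a_c0 and roller_a_c1 above 0.003 m) and x of roller_b in the frame of reject_floor between -0.067 and 0.067 m and y of roller_b in the frame of reject_floor between -0.047 and 0.047 m and z of roller_b in the frame of reject_floor between 0.01 and 0.034 m and horizontal distance between roller_a and pocket below 0.006 m and z of roller_a in the frame of pocket between -0.003 and 0.003 m and angle between the y axis of roller_a and the y axis of pocket, either way round below 0.12 rad)) and linear speed of each of roller_a, roller_b below 0.02 m/s); the robot touches nothing.
It fails at once if a roller falls onto the bench (its middle is lower than 22.5 mm) (height (world z) of any of roller_a, roller_b below 0.0225 m).
It fails at once if a roller is dropped (faster than 0.55 m/s while no finger touches it, a fall of more than 15 mm) ((linear speed of roller_a above 0.55 m/s and contact force between roller_a and the fingers below 0.01 N) or (linear speed of roller_b above 0.55 m/s and contact force between roller_b and the fingers below 0.01 N)).
It fails at once if the roller already packed is disturbed (moved 10 mm) (distance of packed_roller from where it was at the start of the episode above 0.01 m).
It fails at once if another loose thing is moved by more than 25 mm (distance of any of foam_piece, oil_bottle, masking_tape, marker from where it was at the start of the episode above 0.025 m).
It also fails if it takes over 72 s, if anything falls off the work surface, if the arm or the gripper's body presses on something with over 40 N, if the wrist force passes 120 N, or if a joint passes its speed limit or range.

## Working session

There is one attempt and no reset: what is moved stays moved. The work goes in short steps, Python scripts to look and compute and a shell command to move; the robot and the scene stay as the last step left them, time stands still between calls to the robot, and variables do not carry over. Pictures are saved under pics/ and viewed, at most 13 in all, crops included, and the job is handed in when it is done.

```bash
ls; mkdir -p pics; cat > h.py <<'E'
import numpy as np, cv2
from workcell import manip
def save(n,p): cv2.imwrite('pics/'+n,cv2.cvtColor(p['frame'],cv2.COLOR_RGB2BGR))
E
python3 - <<'E'
from h import *
o=manip.get_obs(); print({k:np.round(v,3).tolist() for k,v in o.items()})
for c in ['top','side']:
    p=manip.camera(c); save(c+'0.png',p)
    print(c,np.round(p['eye'],3),np.round(p['attitude'],3).tolist(),np.round(p['camera_matrix'],1).tolist())
    for n in ['roller_a','packed_roller','goods_tray','tray_floor','plate_top','insert','pocket','reject_floor','foam_piece','oil_bottle','masking_tape','marker']:
        try:
            print(n,[(round(float(d['score']),2),np.round(d['at'],3).tolist()) for d in manip.tip_of(p,n)[:6]])
        except Exception as e: print(n,e)
E
```

```text
pics
{'clock': 0.0, 'joint_pos': [-1.179, 0.333, -0.065, 1.461, 0.022, 1.35, -0.088], 'joint_velocities': [-0.001, 0.001, -0.001, 0.0, -0.001, 0.001, -0.0], 'tau': [-0.001, -62.545, 0.049, -39.16, 0.016, 0.01, 0.0], 'position': [0.252, 0.572, 0.23], 'ee_rot': [0.206, 0.979, -0.001, -0.0], 'ft_force': [0.16, 0.253, -0.557], 'torque': [0.01, -0.022, -0.026], 'grasp_force': 0.0, 'grip_width': 1.0}
top [ 0.41  -0.073  1.125] [0.035, -0.035, -0.706, 0.706] [[361.5, 0.0, 321.9], [0.0, 361.5, 200.2], [0.0, 0.0, 1.0]]
roller_a [(0.78, [0.43, -0.204, 0.021]), (0.7, [0.784, -0.238, 0.023]), (0.61, [0.406, -0.492, 0.023]), (0.53, [0.44, -0.31, 0.026])]
packed_roller [(0.67, [0.38, 0.235, 0.027])]
goods_tray [(0.59, [0.437, -0.258, 0.0])]
tray_floor [(0.86, [0.44, -0.256, 0.002])]
plate_top [(0.76, [0.442, 0.032, 0.019])]
insert [(0.78, [0.377, 0.262, -0.004]), (0.56, [0.382, 0.293, 0.028])]
pocket [(0.7, [0.382, 0.292, 0.028])]
reject_floor [(0.68, [0.626, 0.125, 0.006])]
foam_piece [(0.67, [0.544, -0.134, 0.002])]
oil_bottle [(0.5, [0.554, -0.204, -0.002])]
masking_tape [(0.93, [0.239, -0.351, -0.0]), (0.42, [0.435, -0.201, 0.021])]
marker [(0.79, [0.256, 0.36, -0.001])]
side [-0.142  1.037  0.805] [-0.125, 0.474, 0.838, -0.24] [[418.9, 0.0, 322.4], [0.0, 418.9, 205.3], [0.0, 0.0, 1.0]]
roller_a [(0.56, [0.434, -0.202, 0.027]), (0.49, [0.439, -0.306, 0.024])]
packed_roller [(0.72, [0.376, 0.23, 0.028])]
goods_tray [(0.87, [0.436, -0.257, -0.0]), (0.3, [0.44, -0.308, 0.027])]
tray_floor [(0.77, [0.437, -0.256, 0.008])]
plate_top [(0.69, [0.44, 0.032, 0.018])]
insert [(0.62, [0.377, 0.266, 0.003])]
pocket [(0.75, [0.384, 0.292, 0.026])]
reject_floor []
foam_piece [(0.64, [0.547, -0.135, -0.003]), (0.56, [0.38, 0.291, 0.027])]
oil_bottle []
masking_tape [(0.64, [0.233, -0.352, 0.001])]
marker []
```

View pics/top0.png

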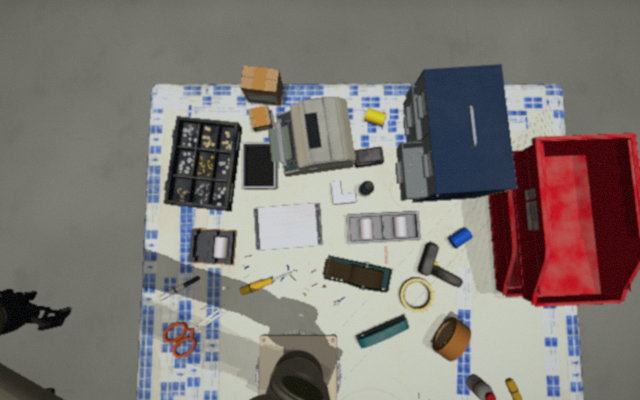

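View pics/side0.png

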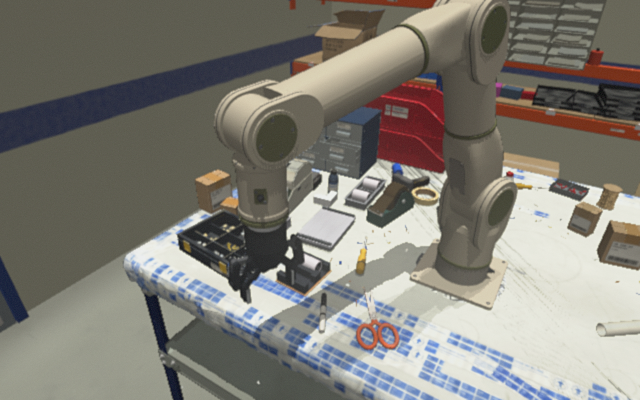

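```bash
cat >> h.py <<'E'
from scipy.spatial.transform import Rotation as R
def deproj(p,uv,z):
    K=p['camera_matrix']; uv=np.atleast_2d(uv).astype(float)
    A=np.array(p['attitude']); M=A if A.shape==(3,3) else R.from_quat(A).as_matrix()
    d=np.c_[(uv[:,0]-K[0,2])/K[0,0],-(uv[:,1]-K[1,2])/K[1,1],-np.ones(len(uv))]@M.T
    e=np.array(p['eye']); return (e+d*((z-e[2])/d[:,2])[:,None])[:,:2]
def rects(p,name,z,n=4):
    out=[]
    for d in manip.masks_of(p,name)[:n]:
        v,u=np.nonzero(d['region'])
        if len(u)<10: continue
        w=deproj(p,np.c_[u,v],z).astype(np.float32)
        c,s,a=cv2.minAreaRect(w*1000); out.append((round(d['score'],2),len(u),np.round(c,0).tolist(),np.round(s,0).tolist(),round(a,1)))
    return out
E
python3 - <<'E'
from h import *
p=manip.camera('top')
for n,z in [('roller_a',.03),('packed_roller',.03),('goods_tray',.03),('plate_top',.024),('insert',.032),('reject_floor',.036)]: print(n,*rects(p,n,z),sep='\n   ')
f=p['frame'];
save2=cv2.resize(f[95:305,160:425],None,fx=3,fy=2.85,interpolation=cv2.INTER_CUBIC); cv2.imwrite('pics/crop0.png',cv2.cvtColor(save2[:, :],cv2.COLOR_RGB2BGR)[:600,:800])
print('disp top',deproj(p,[[325,257],[390,265],[390,290],[323,280],[335,262]],.1).round(3).tolist())
print('printer',deproj(p,[[275,112],[280,175],[353,165]],.15).round(3).tolist(),'reject',deproj(p,[[244,143],[277,143],[277,188],[244,188]],.036).round(3).tolist())
E
```

```text
roller_a
   (0.73, 228, [781.0, -238.0], [58.0, 41.0], 73.6)
   (0.68, 245, [439.0, -308.0], [57.0, 39.0], 0.0)
   (0.67, 321, [406.0, -487.0], [45.0, 72.0], 35.1)
   (0.55, 224, [431.0, -204.0], [57.0, 37.0], 6.6)
packed_roller
   (0.76, 264, [377.0, 232.0], [60.0, 39.0], 0.0)
   (0.36, 262, [439.0, -308.0], [57.0, 40.0], 0.0)
goods_tray
   (0.72, 1591, [436.0, -258.0], [90.0, 219.0], 3.4)
plate_top
   (0.73, 2713, [440.0, 33.0], [129.0, 199.0], 4.4)
   (0.33, 1595, [437.0, -258.0], [89.0, 220.0], 3.1)
insert
   (0.71, 1283, [379.0, 257.0], [136.0, 106.0], 86.7)
reject_floor
   (0.67, 1286, [379.0, 256.0], [135.0, 105.0], 86.7)
disp top [[0.351, -0.082], [0.329, -0.264], [0.26, -0.262], [0.288, -0.076], [0.337, -0.11]]
printer [[0.752, 0.057], [0.575, 0.041], [0.603, -0.158]] reject [[0.694, 0.167], [0.694, 0.065], [0.555, 0.063], [0.555, 0.164]]
```

View pics/crop0.png

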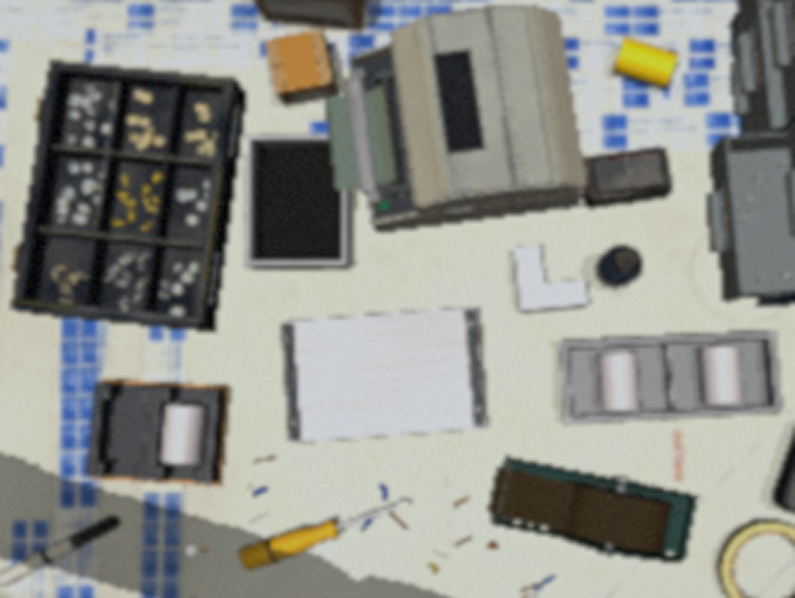

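```bash
python3 -m jog '{"offset":[[0.02,-0.032,0],[0.02,-0.032,0],[0.02,-0.032,0],[0.02,-0.032,0],[0.02,-0.032,0],[0.02,-0.032,0],[0.02,-0.032,0],[0.02,-0.032,0],[0.02,-0.032,0],[0,-0.04,0],[0,-0.04,0],[0,-0.04,0],[0,-0.04,0],[0,-0.04,0],[0,-0.04,0],[0,-0.04,0],[0,-0.04,0],[0,-0.04,0],[0,-0.04,0],[0,-0.04,0]],"yaw":[-7,-7,-7,-7,-7,-7,-7,-7,-7,-7,-7,-7,-7,-7,-7,-7,-7,-7,-7,-7],"jaw":[0.28,0.28,0.28,0.28,0.28,0.28,0.28,0.28,0.28,0.28,0.28,0.28,0.28,0.28,0.28,0.28,0.28,0.28,0.28,0.28]}' 30; cat >> h.py <<'E'
def st():
    o=manip.get_obs(); y=R.from_quat(o['ee_rot']).as_matrix()[:,1]
    print('t%.2f'%o['clock'],'pos',np.round(o['position'],4),'closedir %.1f'%np.degrees(np.arctan2(y[1],y[0])),'F',np.round(o['ft_force'],1),'w %.3f g %.1f'%(o['grip_width'],o['grasp_force']),'j7 %.2f'%o['joint_pos'][6])
E
python3 -c "from h import *;st()"
```

```text
clock: 3.32
position: [0.4315, -0.158, 0.2318]
ee_rot: [0.99, 0.138, 0.001, -0.0]
ft_force: [1.8, -0.1, -0.3]
grip_width: 0.722
grasp_force: 0.0
t3.32 pos [ 0.4315 -0.158   0.2318] closedir -74.1 F [ 1.8 -0.1 -0.3] w 0.722 g 0.0 j7 -1.08
```

```bash
python3 -m jog '{"offset":[[0,-0.024,-0.02],[0,-0.024,-0.03],[0,0,-0.03],[0,0,-0.02],[0,0,0],[0,0,0]],"yaw":[-6,-6,0,0,0,0],"jaw":[0.28,0.28,0.28,0.28,0.28,0.28]}' 30; cat >> h.py <<'E'
def wproj(p,o,uv,z):
    "wrist fisheye pixels -> world xy at height z"
    K=p['camera_matrix']; uv=np.atleast_2d(uv).astype(float); H=np.array(p['hand_eye'])
    x=(uv[:,0]-K[0,2])/K[0,0]; y=(uv[:,1]-K[1,2])/K[1,1]; r=np.hypot(x,y)+1e-9
    d=np.c_[np.sin(r)*x/r,-np.sin(r)*y/r,-np.cos(r)]
    T=R.from_quat(o['ee_rot']).as_matrix(); d=d@(T@H[:3,:3]).T; e=T@H[:3,3]+np.array(o['position'])
    return (e+d*((z-e[2])/d[:,2])[:,None])[:,:2]
def wrects(p,o,name,z,n=4):
    out=[]
    for m in manip.masks_of(p,name)[:n]:
        v,u=np.nonzero(m['region'])
        if len(u)<10: continue
        c,s,a=cv2.minAreaRect((wproj(p,o,np.c_[u,v],z)*1000).astype(np.float32)); out.append((round(m['score'],2),len(u),np.round(c,0).tolist(),np.round(s,0).tolist(),round(a,1)))
    return out
E
python3 - <<'E'
from h import *
st(); o=manip.get_obs(); p=manip.camera('wrist'); save('w1.png',p)
print(*wrects(p,o,'roller_a',.035),sep='\n'); print(*wrects(p,o,'goods_tray',.03),sep='\n')
print([(round(d['score'],2),np.round(d['at'],3).tolist()) for n in ['roller_a','tray_floor'] for d in manip.tip_of(p,n)])
E
```

```text
clock: 3.82
position: [0.4315, -0.204, 0.1313]
ee_rot: [0.999, 0.037, -0.001, 0.0]
ft_force: [-0.4, 0.7, 1.1]
grip_width: 0.718
grasp_force: 0.0
t3.82 pos [ 0.4315 -0.204   0.1313] closedir -85.8 F [-0.4  0.7  1.1] w 0.718 g 0.0 j7 -1.08
(0.97, 3712, [431.0, -206.0], [69.0, 38.0], 3.3)
(0.88, 3242, [438.0, -306.0], [68.0, 42.0], 3.0)
(0.84, 1737, [411.0, -477.0], [53.0, 81.0], 35.1)
(0.69, 17092, [436.0, -258.0], [89.0, 220.0], 3.3)
(0.19, 3665, [431.0, -207.0], [70.0, 39.0], 3.1)
[(0.97, [0.433, -0.308, 0.024]), (0.95, [0.431, -0.202, 0.026]), (0.88, [0.41, -0.486, 0.019]), (0.62, [0.437, -0.257, 0.003])]
```

View pics/w1.png

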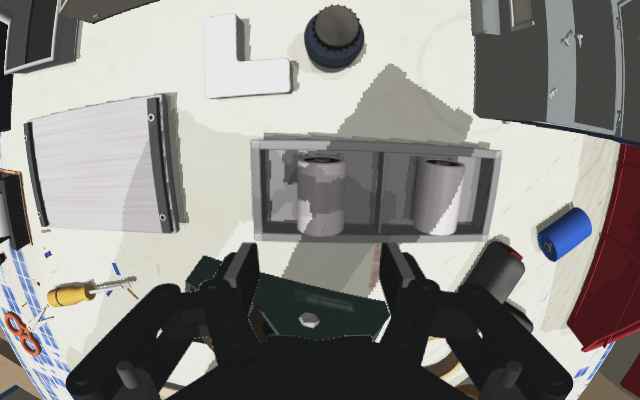

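```bash
python3 -m jog '{"offset":[[0,-0.0015,-0.04],[0,0,-0.04],[0,0,-0.02],[0,0,-0.012],[0,0,-0.008],[0,0,0]],"yaw":[-0.9,0,0,0,0,0],"jaw":[0.28,0.28,0.28,0.28,0.28,0.28]}' 30; python3 -c "from h import *;st();p=manip.camera('wrist');save('w2.png',p)"
```

```text
clock: 4.57
position: [0.432, -0.2054, 0.0111]
ee_rot: [1.0, 0.029, -0.0, 0.0]
ft_force: [-0.5, 0.6, 0.9]
grip_width: 0.725
grasp_force: 0.0
t4.57 pos [ 0.432  -0.2054  0.0111] closedir -86.6 F [-0.5  0.6  0.9] w 0.725 g 0.0 j7 -0.91
```

View pics/w2.png

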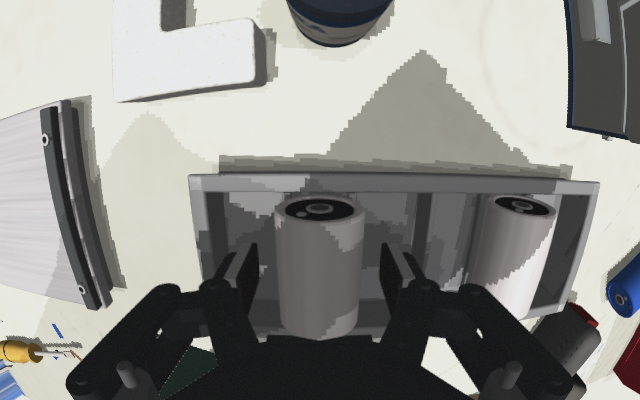

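```bash
python3 -m jog '{"offset":[[0,0,-0.004],[0,0,-0.002],[0,0,0],[0,0,0],[0,0,0],[0,0,0],[0,0,0]],"yaw":[0,0,0,0,0,0,0],"jaw":[0.28,0.28,0.45,0.6,0.6,0.6,0.6]}' 30; python3 -m jog '{"offset":[[0,0,0.02],[0,0,0.03],[0,0,0.035],[0,0,0.03]],"yaw":[0,0,0,0],"jaw":[0.6,0.6,0.6,0.6]}' 30;python3 -c "from h import *;st()"
```

```text
clock: 5.2
position: [0.4323, -0.2055, 0.0059]
ee_rot: [1.0, 0.029, 0.0, -0.0]
ft_force: [-1.4, 0.6, 6.4]
grip_width: 0.456
grasp_force: 29.6
clock: 5.53
position: [0.4313, -0.2058, 0.1218]
ee_rot: [1.0, 0.029, -0.0, 0.0]
ft_force: [1.4, 0.5, -3.1]
grip_width: 0.455
grasp_force: 31.9
t5.53 pos [ 0.4313 -0.2058  0.1218] closedir -86.7 F [ 1.4  0.5 -3.1] w 0.455 g 31.9 j7 -1.07
```

```bash
python3 -m jog '{"offset":[[0.002,0.036,0],[0.002,0.036,0],[0.002,0.036,0],[0.002,0.036,0],[0.002,0.036,0],[0.001,0.036,0],[0,0,-0.03],[0,0,-0.03],[0,0,-0.02],[0,0,-0.008],[0,0,0]],"yaw":[0.9,0,0,0,0,0,0,0,0,0,0],"jaw":[0.6,0.6,0.6,0.6,0.6,0.6,0.6,0.6,0.6,0.6,0.6]}' 30;python3 - <<'E'
from h import *
st();p=manip.camera('top');save('t2.png',p);print(*rects(p,'plate_top',.024),sep='\n');p=manip.camera('side');save('s2.png',p)
E
```

```text
clock: 6.45
position: [0.4414, 0.0101, 0.0309]
ee_rot: [0.999, 0.037, -0.002, 0.001]
ft_force: [-0.9, -0.6, -1.9]
grip_width: 0.458
grasp_force: 31.8
t6.45 pos [0.4414 0.0101 0.0309] closedir -85.8 F [-0.9 -0.6 -1.9] w 0.458 g 31.8 j7 -1.51
(0.6, 509, [439.0, 33.0], [130.0, 200.0], 4.7)
```

Lower slowly to contact.

```bash
python3 -m jog '{"offset":[[0,0,-0.003],[0,0,-0.001],[0,0,0]],"yaw":[0,0,0],"jaw":[0.6,0.6,0.6]}' 30;python3 -m jog '{"offset":[[0,0,-0.001],[0,0,0]],"yaw":[0,0],"jaw":[0.6,0.6]}' 30
```

```text
clock: 6.85
position: [0.4431, 0.0106, 0.0287]
ee_rot: [0.999, 0.037, 0.0, -0.0]
ft_force: [0.2, 0.5, -3.3]
grip_width: 0.46
grasp_force: 31.8
clock: 7.02
position: [0.4429, 0.0106, 0.0274]
ee_rot: [0.999, 0.037, 0.0, -0.0]
ft_force: [-0.1, -0.1, -3.1]
grip_width: 0.461
grasp_force: 31.8
```

```bash
python3 -m jog '{"offset":[[0,0,-0.001],[0,0,0]],"yaw":[0,0],"jaw":[0.6,0.6]}' 30;python3 -m jog '{"offset":[[0,0,-0.001],[0,0,0]],"yaw":[0,0],"jaw":[0.6,0.6]}' 30
```

```text
clock: 7.18
position: [0.4428, 0.0105, 0.0262]
ee_rot: [0.999, 0.037, -0.0, 0.0]
ft_force: [0.2, 0.3, -2.9]
grip_width: 0.454
grasp_force: 31.8
clock: 7.35
position: [0.4428, 0.0105, 0.0252]
ee_rot: [0.999, 0.037, -0.0, 0.0]
ft_force: [-0.4, -0.3, -3.7]
grip_width: 0.461
grasp_force: 31.8
```

```bash
python3 -m jog '{"offset":[[0,0,-0.001],[0,0,0]],"yaw":[0,0],"jaw":[0.6,0.6]}' 30;python3 -m jog '{"offset":[[0,0,-0.001],[0,0,0]],"yaw":[0,0],"jaw":[0.6,0.6]}' 30
```

```text
clock: 7.52
position: [0.4429, 0.0105, 0.0249]
ee_rot: [0.999, 0.037, -0.0, -0.0]
ft_force: [-4.6, -0.5, 10.8]
grip_width: 0.457
grasp_force: 33.2
clock: 7.68
position: [0.443, 0.0105, 0.0248]
ee_rot: [0.999, 0.037, -0.0, -0.001]
ft_force: [-13.1, -1.3, 28.9]
grip_width: 0.458
grasp_force: 34.8
```

```bash
python3 -m jog '{"offset":[[0,0,0.0015],[0,0,0],[0,0,0],[0,0,0],[0,0,0.02],[0,0,0.03],[0,0,0.02],[0,0,0],[0,0,0],[0,0,0],[0,0,0]],"yaw":[0,0,0,0,0,0,0,0,0,0,0],"jaw":[0.6,0.5,0.4,0.28,0.28,0.28,0.28,0.8,1,1,1]}' 30;python3 - <<'E'
from h import *
st();o=manip.get_obs();p=manip.camera('wrist');save('w3.png',p)
print(*wrects(p,o,'roller_a',.054),sep='\n');
E
```

```text
clock: 8.6
position: [0.4422, 0.0104, 0.0939]
ee_rot: [0.999, 0.037, -0.001, 0.0]
ft_force: [0.6, -0.2, 0.3]
grip_width: 0.155
grasp_force: 0.0
t8.60 pos [0.4422 0.0104 0.0939] closedir -85.8 F [ 0.6 -0.2  0.3] w 0.155 g 0.0 j7 -1.59
(0.85, 5119, [442.0, 10.0], [70.0, 39.0], 4.2)
(0.59, 1860, [446.0, -268.0], [67.0, 62.0], 88.3)
```

View pics/w3.png

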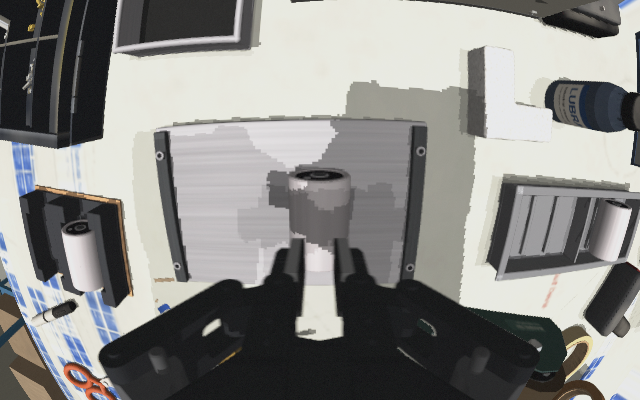

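```bash
python3 -m jog '{"offset":[[0,-0.009,0],[0,0,0],[0,0,0],[0,0,0],[0,0,0],[0,0,0],[0,0,0],[0,0,0],[0,0,0],[0,0,0],[0,0,0],[0,0,0],[0,0,-0.008],[0,0,-0.013],[0,0,-0.005],[0,0,0]],"yaw":[7,7,7,7,7,7,7,7,7,7,7,7,6,0,0,0],"jaw":[1,1,1,1,1,1,1,1,1,1,1,1,1,1,1,1]}' 30;python3 -c "from h import *;st()"; python3 -m jog '{"offset":[[0,0,-0.001],[0,0,0]],"yaw":[0,0],"jaw":[1,1]}' ;  python3 -m jog '{"offset":[[0,0,-0.001],[0,0,0]],"yaw":[0,0],"jaw":[1,1]}'
```

```text
clock: 10.03
position: [0.4417, 0.0012, 0.0674]
ee_rot: [0.681, 0.732, -0.001, -0.001]
ft_force: [-0.2, -0.1, -0.1]
grip_width: 0.003
grasp_force: 0.0
t10.03 pos [0.4417 0.0012 0.0674] closedir 4.2 F [-0.2 -0.1 -0.1] w 0.003 g 0.0 j7 0.03
clock: 10.2
position: [0.443, 0.0015, 0.068]
ee_rot: [0.681, 0.733, -0.0, 0.0]
ft_force: [0.0, 0.2, -0.4]
grip_width: -0.001
grasp_force: 0.0
clock: 10.37
position: [0.4431, 0.0016, 0.0671]
ee_rot: [0.681, 0.733, 0.0, 0.0]
ft_force: [-0.4, 0.5, 0.1]
grip_width: -0.001
grasp_force: 0.0
```

```bash
for i in 1; do python3 -m jog '{"offset":[[0,0,-0.002],[0,0,0]],"yaw":[0,0],"jaw":[1,1]}' ; done;  python3 -m jog '{"offset":[[0,0,-0.0007],[0,0,0]],"yaw":[0,0],"jaw":[1,1]}'|sed -n 2,4p;python3 -m jog '{"offset":[[0,0,-0.0004],[0,0,0]],"yaw":[0,0],"jaw":[1,1]}'|sed -n 2,4p
```

```text
clock: 10.53
position: [0.4428, 0.0016, 0.0647]
ee_rot: [0.681, 0.733, 0.0, 0.0]
ft_force: [-0.6, -0.1, -0.2]
grip_width: 0.002
grasp_force: 0.0
position: [0.4429, 0.0015, 0.0641]
ee_rot: [0.681, 0.733, 0.0, 0.0]
ft_force: [-0.0, 0.4, 0.0]
position: [0.443, 0.0015, 0.0639]
ee_rot: [0.681, 0.733, 0.0, 0.0]
ft_force: [-0.4, -0.2, 3.8]
```

```bash
python3 -m jog '{"offset":[[-0.0005,0.006,-0.0001],[-0.0005,0.006,0],[-0.0004,0.006,0],[-0.0004,0.006,0],[-0.0004,0.006,0],[-0.0004,0.006,0],[0,0,0]],"yaw":[0,0,0,0,0,0,0],"jaw":[1,1,1,1,1,1,1]}'|sed -n 2,4p
python3 - <<'E'
from h import *
st();o=manip.get_obs();p=manip.camera('wrist');save('w4.png',p)
print(*wrects(p,o,'roller_a',.054,1),sep='\n')
E
python3 -m jog '{"offset":[[0,0,0.03]],"yaw":[0],"jaw":[1]}'|sed -n 2,4p
python3 - <<'E'
from h import *
for i in range(5):
    o=manip.get_obs();p=manip.camera('wrist');save('w5_%d.png'%i,p)
    print(o['clock'],np.round(o['position'],3),*wrects(p,o,'roller_a',.054,1))
E
```

```text
position: [0.4403, 0.039, 0.0638]
ee_rot: [0.68, 0.733, 0.0, -0.0]
ft_force: [-0.5, -0.6, 4.6]
t11.45 pos [0.4403 0.039  0.0638] closedir 4.3 F [-0.5 -0.6  4.6] w 0.000 g 2.3 j7 -0.06

position: [0.4373, 0.0368, 0.0901]
ee_rot: [0.68, 0.733, -0.003, -0.002]
ft_force: [-0.3, 0.5, -1.0]
11.6333 [0.437 0.037 0.09 ] (0.91, 4451, [441.0, 31.0], [63.0, 41.0], 3.5)
11.7333 [0.442 0.037 0.096] (0.76, 4432, [441.0, 31.0], [63.0, 42.0], 3.4)
11.8333 [0.441 0.037 0.094] (0.9, 4429, [441.0, 31.0], [63.0, 41.0], 4.2)
11.9333 [0.44  0.037 0.093] (0.61, 4516, [441.0, 31.0], [63.0, 42.0], 4.1)
12.0333 [0.44  0.037 0.093] (0.81, 4510, [441.0, 31.0], [63.0, 42.0], 4.2)
```

```bash
python3 -m jog '{"offset":[[0,-0.006,0],[0,0,0],[0,0,0],[0,0,0],[0,0,0],[0,0,0],[0,0,-0.02],[0,0,-0.025],[0,0,-0.017],[0,0,-0.006],[0,0,0]],"yaw":[0,0,0,0,0,0,0,0,0,0,0],"jaw":[0.5,0,0,0,0,0,0,0,0,0,0]}' 30
python3 - <<'E'
from h import *
st();o=manip.get_obs();p=manip.camera('wrist');save('w6.png',p)
print(*wrects(p,o,'roller_a',.054,1))
E
```

```text
clock: 13.05
position: [0.4393, 0.0313, 0.0246]
ee_rot: [0.68, 0.733, -0.001, -0.0]
ft_force: [-0.4, -0.1, -0.1]
grip_width: 1.0
grasp_force: 0.0
t13.05 pos [0.4393 0.0313 0.0246] closedir 4.2 F [-0.4 -0.1 -0.1] w 1.000 g 0.0 j7 0.00
(0.75, 12020, [441.0, 32.0], [65.0, 45.0], 3.5)
```

View pics/w6.png

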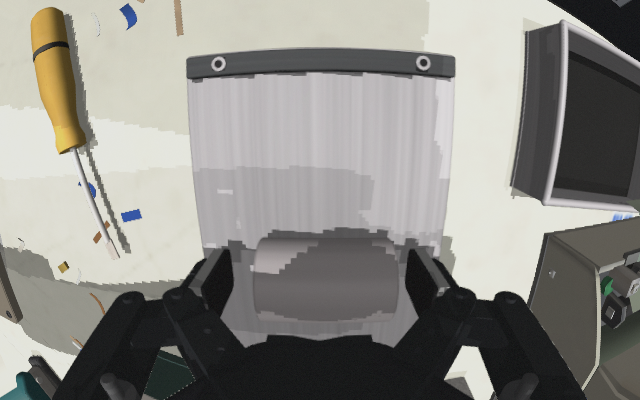

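```bash
python3 -m jog '{"offset":[[0,0,-0.0035],[0,0,0],[0,0,0],[0,0,0],[0,0,0],[0,0,0]],"yaw":[0,0,0,0,0,0],"jaw":[0.15,0.25,0.4,0.4,0.4,0.4]}' 40; python3 -m jog '{"offset":[[0,0,0.01],[0,0,0.03],[0,0,0.035],[0,0,0.02],[0,0,0]],"yaw":[0,0,0,0,0],"jaw":[0.4,0.4,0.4,0.4,0.4]}' 40;python3 - <<'E'
from h import *
st();o=manip.get_obs();p=manip.camera('wrist');save('w7.png',p)
print(*wrects(p,o,'insert',.032,2)); print(*wrects(p,o,'packed_roller',.036,2)); print(*wrects(p,o,'reject_floor',.036,2))
print([(n,round(d['score'],2),np.round(d['at'],4).tolist()) for n in ['pocket','packed_roller','insert','reject_floor'] for d in manip.tip_of(p,n)])
E
```

```text
clock: 13.65
position: [0.4409, 0.0318, 0.0229]
ee_rot: [0.68, 0.733, 0.001, 0.0]
ft_force: [-2.3, 1.0, 6.2]
grip_width: 0.699
grasp_force: 42.9
clock: 14.07
position: [0.4426, 0.0318, 0.1216]
ee_rot: [0.681, 0.733, 0.003, 0.002]
ft_force: [0.5, -0.5, -2.8]
grip_width: 0.699
grasp_force: 45.3
t14.07 pos [0.4426 0.0318 0.1216] closedir 4.2 F [ 0.5 -0.5 -2.8] w 0.699 g 45.3 j7 -0.09
(0.6, 376, [381.0, 186.0], [6.0, 96.0], 89.2)

(0.68, 14913, [619.0, 122.0], [160.0, 104.0], 0.4)
[('reject_floor', 0.8, [0.6244, 0.1187, 0.0032])]
```

```bash
python3 -m jog '{"offset":[[-0.01,0.03,0.01],[-0.01,0.03,0.02],[-0.01,0.03,0.02],[-0.01,0.03,0.01],[-0.01,0.03,0],[-0.01,0.03,0],[0,0.01,0],[0,0,0],[0,0,0]],"yaw":[-4,-3.7,0,0,0,0,0,0,0],"jaw":[0.4,0.4,0.4,0.4,0.4,0.4,0.4,0.4,0.4]}' 40;python3 - <<'E'
from h import *
st()
for k in range(2):
    o=manip.get_obs();p=manip.camera('wrist');save('w8.png',p)
    print(*wrects(p,o,'insert',.032,2)); print(*wrects(p,o,'packed_roller',.036,2)); 
    print([(n,round(d['score'],2),np.round(d['at'],4).tolist()) for n in ['pocket','packed_roller','insert'] for d in manip.tip_of(p,n)])
E
```

```text
clock: 15.22
position: [0.3802, 0.2212, 0.1765]
ee_rot: [0.728, 0.686, -0.001, 0.0]
ft_force: [-0.1, -0.9, -2.3]
grip_width: 0.694
grasp_force: 45.2
t15.22 pos [0.3802 0.2212 0.1765] closedir -3.4 F [-0.1 -0.9 -2.3] w 0.694 g 45.2 j7 -0.70
(0.58, 11072, [378.0, 262.0], [126.0, 100.0], 86.9)
(0.65, 2620, [377.0, 235.0], [38.0, 62.0], 86.5)
[('pocket', 0.86, [0.381, 0.295, 0.0275]), ('packed_roller', 0.86, [0.3766, 0.2321, 0.0291]), ('insert', 0.97, [0.377, 0.2594, -0.0003])]
(0.69, 10881, [378.0, 263.0], [126.0, 100.0], 86.5)
(0.61, 2718, [377.0, 234.0], [40.0, 64.0], 87.8)
[('pocket', 0.86, [0.3828, 0.294, 0.025]), ('pocket', 0.62, [0.2558, 0.3596, -0.0003]), ('packed_roller', 0.86, [0.3748, 0.2304, 0.0248]), ('packed_roller', 0.62, [0.6242, 0.12, 0.004]), ('insert', 0.68, [0.3747, 0.2585, -0.002]), ('insert', 0.35, [0.5429, -0.1369, 0.0015])]
```

View pics/w8.png

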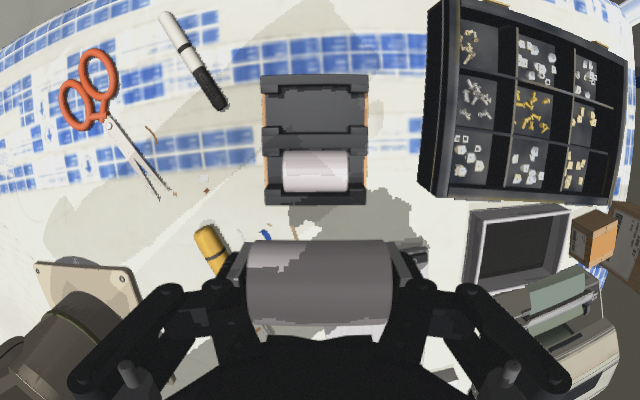

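```bash
python3 - <<'E'
from h import *
p=manip.camera('wrist');K=np.array(p['camera_matrix']);H=np.array(p['hand_eye']);print(np.round(H,3).tolist(),K.round(1).tolist())
m=[d['region'] for d in manip.masks_of(p,'roller_a')]
for r in m[:4]:
    v,u=np.nonzero(r); print(len(u),u.min(),u.max(),v.min(),v.max())
    if v.mean()<230: continue
    res=[]
    for c in range(290,351,10):
        vv=np.nonzero(r[:,c])[0]; d=[]
        for row in (vv.min()-.5,vv.max()+.5):
            x=(c-K[0,2])/K[0,0];y=(row-K[1,2])/K[1,1];q=np.hypot(x,y)
            d.append(H[:3,:3]@np.array([np.sin(q)*x/q,-np.sin(q)*y/q,-np.cos(q)]))
        # 2D in tool x-z plane (perp to y closing)
        a=[np.arctan2(w[0],w[2]) for w in d]; half=abs(a[0]-a[1])/2; mid=np.mean(a); D=.02/np.sin(half)
        res.append((vv.min(),vv.max(),H[0,3]+D*np.sin(mid),H[2,3]+D*np.cos(mid)))
    print(np.round(res,4).tolist())
E
```

```text
[[0.0, 0.957, 0.289, 0.073], [1.0, -0.0, 0.0, -0.001], [0.0, 0.289, -0.957, -0.143], [0.0, 0.0, 0.0, 1.0]] [[309.7, 0.0, 318.9], [0.0, 309.7, 197.6], [0.0, 0.0, 1.0]]
12272 245 392 240 326
[[240.0, 325.0, -0.0044, -0.0214], [240.0, 326.0, -0.0037, -0.0227], [240.0, 326.0, -0.0038, -0.0225], [240.0, 326.0, -0.0038, -0.0225], [240.0, 325.0, -0.0045, -0.021], [240.0, 325.0, -0.0044, -0.0212], [240.0, 325.0, -0.0043, -0.0214]]
```

```bash
python3 -m jog '{"offset":[[0.0005,0.025,0],[0,0.03,0],[0,0.02,0],[0,0,-0.04],[0,0,-0.04],[0,0,-0.03],[0,0,-0.015],[0,0,-0.005],[0,0,0],[0,0,0]],"yaw":[0,0,0,0,0,0,0,0,0,0],"jaw":[0.4,0.4,0.4,0.4,0.4,0.4,0.4,0.4,0.4,0.4]}' 40;python3 - <<'E'
from h import *
st();o=manip.get_obs();p=manip.camera('wrist');save('w9.png',p)
print(*wrects(p,o,'insert',.032,2))
E
```

```text
clock: 16.75
position: [0.3813, 0.297, 0.0481]
ee_rot: [0.728, 0.685, 0.001, 0.0]
ft_force: [0.8, 0.2, -2.6]
grip_width: 0.695
grasp_force: 44.9
t16.75 pos [0.3813 0.297  0.0481] closedir -3.5 F [ 0.8  0.2 -2.6] w 0.695 g 44.9 j7 -0.77
(0.64, 11491, [378.0, 278.0], [116.0, 100.0], 85.8)
```

View pics/w9.png

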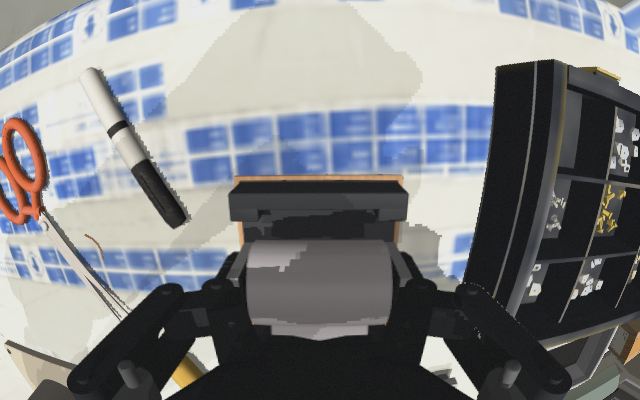

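```bash
for a in 1; do python3 -m jog '{"offset":[[0,-0.0007,-0.012],[0,0,-0.006],[0,0,0]],"yaw":[0,0,0],"jaw":[0.4,0.4,0.4]}' 40|sed -n 2,4p; python3 -m jog '{"offset":[[0,0,-0.005],[0,0,0]],"yaw":[0,0],"jaw":[0.4,0.4]}' 40|sed -n 2,4p; done
```

```text
position: [0.3805, 0.2957, 0.0289]
ee_rot: [0.728, 0.685, -0.0, 0.0]
ft_force: [-0.9, -0.4, -3.0]
position: [0.3807, 0.2958, 0.024]
ee_rot: [0.728, 0.685, 0.0, 0.0]
ft_force: [-0.6, -0.4, -3.4]
```

```bash
python3 -m jog '{"offset":[[0,0,-0.005],[0,0,-0.003],[0,0,0]],"yaw":[0,0,0],"jaw":[0.4,0.4,0.4]}' 40|sed -n 2,4p; python3 -m jog '{"offset":[[0,0,-0.005],[0,0,-0.002],[0,0,0]],"yaw":[0,0,0],"jaw":[0.4,0.4,0.4]}' 40|sed -n 2,4p;
```

```text
position: [0.3805, 0.2956, 0.0155]
ee_rot: [0.728, 0.685, -0.0, 0.0]
ft_force: [-0.7, 0.2, -3.6]
position: [0.3805, 0.2955, 0.0086]
ee_rot: [0.728, 0.685, -0.0, 0.0]
ft_force: [-0.9, 0.9, -2.9]
```

```bash
python3 -m jog '{"offset":[[0,0,-0.003],[0,0,0]],"yaw":[0,0],"jaw":[0.4,0.4]}' 40|sed -n 2,4p; python3 -m jog '{"offset":[[0,0,-0.001],[0,0,0]],"yaw":[0,0],"jaw":[0.4,0.4]}' 40|sed -n 2,4p;
```

```text
position: [0.3806, 0.2957, 0.0058]
ee_rot: [0.728, 0.685, -0.0, 0.0]
ft_force: [-0.8, 0.7, -3.1]
position: [0.3808, 0.2958, 0.005]
ee_rot: [0.728, 0.685, -0.0, 0.0]
ft_force: [0.9, -1.0, -3.3]
```

```bash
python3 -m jog '{"offset":[[0,0,-0.0007],[0,0,0]],"yaw":[0,0],"jaw":[0.4,0.4]}' 40|sed -n 2,4p;
```

```text
position: [0.3808, 0.2959, 0.0049]
ee_rot: [0.728, 0.685, 0.0, -0.0]
ft_force: [-1.6, -1.7, 3.4]
```

```bash
python3 -m jog '{"offset":[[0,0,0.0003],[0,0,0],[0,0,0],[0,0,0.01],[0,0,0.03],[0,0,0.04],[0,0,0.04],[0,0,0.03],[0,-0.03,0],[0,0,0]],"yaw":[0,0,0,0,0,0,0,0,0,0],"jaw":[0.25,0.15,0.1,0.1,0.1,0.1,0.1,0.1,0.1,0.1]}' 30;python3 - <<'E'
from h import *
st();o=manip.get_obs();p=manip.camera('wrist');save('w10.png',p)
print(*wrects(p,o,'insert',.032,1)); print(*wrects(p,o,'roller_a',.036,3))
print([(n,round(d['score'],2),np.round(d['at'],4).tolist()) for n in ['roller_a','pocket'] for d in manip.tip_of(p,n)])
cv2.imwrite('pics/w10c.png',cv2.resize(cv2.cvtColor(p['frame'][150:350,180:460],cv2.COLOR_RGB2BGR),None,fx=2.5,fy=2.5))
E
```

```text
clock: 19.1
position: [0.3823, 0.2627, 0.1573]
ee_rot: [0.729, 0.684, 0.002, 0.0]
ft_force: [0.2, -0.9, -1.0]
grip_width: 0.897
grasp_force: 0.0
t19.10 pos [0.3823 0.2627 0.1573] closedir -3.7 F [ 0.2 -0.9 -1. ] w 0.897 g 0.0 j7 -0.76
(0.7, 8824, [377.0, 265.0], [130.0, 100.0], 86.8)
(0.83, 3053, [379.0, 292.0], [39.0, 63.0], 86.2)
[('roller_a', 0.93, [0.3812, 0.2918, 0.0252])]
```

View pics/w10c.png

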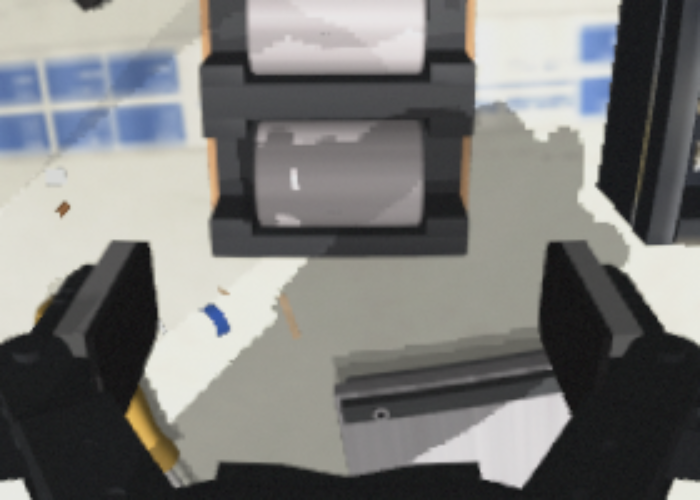

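```bash
python3 -m jog '{"offset":[[0.007,-0.038,0],[0.007,-0.038,0],[0.007,-0.038,0],[0.007,-0.038,0],[0.007,-0.038,0],[0.007,-0.038,0],[0.007,-0.038,0],[0.007,-0.038,0],[0,-0.038,0],[0,-0.038,0],[0,-0.038,0],[0,-0.038,0],[0,-0.038,0],[0,-0.038,0],[0,-0.038,0],[0,0,0],[0,0,0]],"yaw":[0,-7,-7,-7,-7,-7,-7,-7,-7,-7,-7,-7,-6,0,0,0,0],"jaw":[0.28,0.28,0.28,0.28,0.28,0.28,0.28,0.28,0.28,0.28,0.28,0.28,0.28,0.28,0.28,0.28,0.28]}' 30; python3 - <<'E'
from h import *
st();o=manip.get_obs();p=manip.camera('wrist');save('w11.png',p)
print(*wrects(p,o,'roller_a',.035,2)); print(*wrects(p,o,'goods_tray',.03,1))
E
```

```text
clock: 20.77
position: [0.4361, -0.3061, 0.1541]
ee_rot: [1.0, 0.029, -0.001, 0.001]
ft_force: [-0.4, 0.6, 0.1]
grip_width: 0.717
grasp_force: 0.0
t20.77 pos [ 0.4361 -0.3061  0.1541] closedir -86.7 F [-0.4  0.6  0.1] w 0.717 g 0.0 j7 -0.82
(0.91, 2090, [410.0, -483.0], [46.0, 70.0], 33.6) (0.8, 3217, [438.0, -310.0], [67.0, 39.0], 3.4)
(0.73, 18046, [437.0, -257.0], [89.0, 220.0], 2.9)
```

```bash
python3 -m jog '{"offset":[[0.0025,-0.0035,-0.04],[0,0,-0.04],[0,0,-0.035],[0,0,-0.015],[0,0,-0.008],[0,0,-0.006],[0,0,0],[0,0,0]],"yaw":[0,0,0,0,0,0,0,0],"jaw":[0.28,0.28,0.28,0.28,0.28,0.28,0.28,0.28]}' 30; python3 - <<'E'
from h import *
st();o=manip.get_obs();p=manip.camera('wrist');save('w12.png',p)
print(*wrects(p,o,'roller_a',.035,2))
E
```

```text
clock: 21.58
position: [0.4402, -0.3076, 0.0118]
ee_rot: [1.0, 0.031, 0.001, 0.0]
ft_force: [-0.0, -0.0, 0.6]
grip_width: 0.718
grasp_force: 0.0
t21.58 pos [ 0.4402 -0.3076  0.0118] closedir -86.4 F [-0.  -0.   0.6] w 0.718 g 0.0 j7 -0.66
(0.83, 11226, [439.0, -309.0], [76.0, 38.0], 3.0) (0.63, 4439, [416.0, -477.0], [66.0, 76.0], 35.4)
```

```bash
python3 -m jog '{"offset":[[0,-0.0015,-0.004],[0,0,-0.0025],[0,0,0],[0,0,0],[0,0,0],[0,0,0],[0,0,0]],"yaw":[0,0,0,0,0,0,0],"jaw":[0.28,0.28,0.45,0.6,0.6,0.6,0.6]}' 30; python3 -m jog '{"offset":[[0,0,0.02],[0,0,0.03],[0,0,0.035],[0,0,0.03],[0,0,0]],"yaw":[0,0,0,0,0],"jaw":[0.6,0.6,0.6,0.6,0.6]}' 30
```

```text
clock: 22.27
position: [0.4392, -0.3091, 0.0043]
ee_rot: [1.0, 0.031, -0.0, -0.0]
ft_force: [-1.4, 1.4, 2.9]
grip_width: 0.458
grasp_force: 30.0
clock: 22.68
position: [0.4414, -0.3111, 0.1243]
ee_rot: [1.0, 0.03, 0.003, 0.002]
ft_force: [1.7, -0.9, -3.4]
grip_width: 0.458
grasp_force: 31.9
```

```bash
python3 -m jog '{"offset":[[0.003,0.0355,0],[0,0.0355,0],[0,0.0355,0],[0,0.0355,0],[0,0.0355,0],[0,0.0355,0],[0,0.0355,0],[0,0.0355,0],[0,0.0355,0],[0,0,-0.035],[0,0,-0.035],[0,0,-0.015],[0,0,-0.005],[0,0,0],[0,0,0]],"yaw":[0.6,0,0,0,0,0,0,0,0,0,0,0,0,0,0],"jaw":[0.6,0.6,0.6,0.6,0.6,0.6,0.6,0.6,0.6,0.6,0.6,0.6,0.6,0.6,0.6]}' 30
```

```text
clock: 23.93
position: [0.4426, 0.0101, 0.0297]
ee_rot: [0.999, 0.036, 0.0, 0.0]
ft_force: [-0.5, 0.3, -3.2]
grip_width: 0.454
grasp_force: 32.0
```

```bash
python3 -m jog '{"offset":[[0,0,-0.003],[0,0,0]],"yaw":[0,0],"jaw":[0.6,0.6]}' 30|sed -n 2,4p;python3 -m jog '{"offset":[[0,0,-0.001],[0,0,0]],"yaw":[0,0],"jaw":[0.6,0.6]}' 30|sed -n 2,4p
```

```text
position: [0.443, 0.0105, 0.0269]
ee_rot: [0.999, 0.036, 0.001, -0.0]
ft_force: [0.2, 0.4, -3.2]
position: [0.4426, 0.0104, 0.0256]
ee_rot: [0.999, 0.036, 0.0, -0.0]
ft_force: [-0.4, 0.1, -3.4]
```

```bash
python3 -m jog '{"offset":[[0,0,-0.001],[0,0,0]],"yaw":[0,0],"jaw":[0.6,0.6]}' 30|sed -n 2,4p;python3 -m jog '{"offset":[[0,0,-0.0007],[0,0,0]],"yaw":[0,0],"jaw":[0.6,0.6]}' 30|sed -n 2,4p
```

```text
position: [0.4423, 0.0104, 0.0243]
ee_rot: [0.999, 0.036, 0.0, -0.0]
ft_force: [0.4, 0.9, -3.5]
position: [0.4423, 0.0103, 0.0235]
ee_rot: [0.999, 0.036, -0.0, 0.0]
ft_force: [-0.3, -0.7, -2.8]
```

```bash
python3 -m jog '{"offset":[[0,0,-0.0005],[0,0,0]],"yaw":[0,0],"jaw":[0.6,0.6]}' 30|sed -n 2,4p; python3 -m jog '{"offset":[[0,0,0],[0,0,0],[0,0,0],[0,0,0.02],[0,0,0.03],[0,0,0.02],[0,0,0]],"yaw":[0,0,0,0,0,0,0],"jaw":[0.5,0.4,0.28,0.28,0.28,0.28,0.28]}' 30;python3 - <<'E'
from h import *
for i in range(3):
    st();o=manip.get_obs();p=manip.camera('wrist');save('w13.png',p)
    print(*wrects(p,o,'roller_a',.054,1))
E
```

```text
position: [0.4423, 0.0103, 0.0233]
ee_rot: [0.999, 0.036, -0.0, -0.0]
ft_force: [-2.2, -0.7, 2.5]
clock: 25.35
position: [0.4447, 0.0106, 0.0966]
ee_rot: [0.999, 0.036, 0.003, -0.001]
ft_force: [0.3, 0.9, 0.5]
grip_width: 0.715
grasp_force: 0.0
t25.35 pos [0.4447 0.0106 0.0966] closedir -85.9 F [0.3 0.9 0.5] w 0.715 g 0.0 j7 -1.58
(0.98, 5705, [442.0, 10.0], [70.0, 39.0], 4.2)
t25.45 pos [0.4429 0.0107 0.0936] closedir -85.9 F [-0.2 -0.1 -0.2] w 0.724 g 0.0 j7 -1.58
(0.92, 6076, [442.0, 10.0], [72.0, 39.0], 5.0)
t25.55 pos [0.4418 0.0103 0.0923] closedir -85.9 F [-0.5  0.6  0.4] w 0.718 g 0.0 j7 -1.58
(0.91, 1623, [393.0, 264.0], [47.0, 74.0], 87.1)
```

Steady at y = 0.010. Turn, lower to touch.

```bash
python3 -m jog '{"offset":[[0,-0.009,0],[0,0,0],[0,0,0],[0,0,0],[0,0,0],[0,0,0],[0,0,0],[0,0,0],[0,0,0],[0,0,0],[0,0,0],[0,0,0],[0,0,-0.01],[0,0,-0.013],[0,0,-0.004],[0,0,0],[0,0,0]],"yaw":[7,7,7,7,7,7,7,7,7,7,7,7,6,0,0,0,0],"jaw":[1,1,1,1,1,1,1,1,1,1,1,1,1,1,1,1,1]}' 30|sed -n 2,4p
```

```text
position: [0.442, 0.0011, 0.0659]
ee_rot: [0.681, 0.732, -0.001, -0.0]
ft_force: [0.8, -0.1, -0.3]
```

```bash
python3 -m jog '{"offset":[[0,0,-0.001],[0,0,0]],"yaw":[0,0],"jaw":[1,1]}' 30|sed -n 2,4p;python3 -m jog '{"offset":[[0,0,-0.0007],[0,0,0]],"yaw":[0,0],"jaw":[1,1]}' 30|sed -n 2,4p;
```

```text
position: [0.4425, 0.0013, 0.0653]
ee_rot: [0.681, 0.732, 0.0, 0.0]
ft_force: [-0.3, -0.3, 0.2]
position: [0.4424, 0.0014, 0.0645]
ee_rot: [0.681, 0.732, 0.0, 0.0]
ft_force: [-1.0, 0.4, 0.0]
```

```bash
python3 -m jog '{"offset":[[0,0,-0.0006],[0,0,0]],"yaw":[0,0],"jaw":[1,1]}' 30|sed -n 2,4p;python3 -m jog '{"offset":[[0,0,-0.0002],[0,0,0]],"yaw":[0,0],"jaw":[1,1]}' 30|sed -n 2,4p;
```

```text
position: [0.4425, 0.0014, 0.0639]
ee_rot: [0.681, 0.732, 0.0, 0.0]
ft_force: [-1.6, -0.2, 2.6]
position: [0.4425, 0.0014, 0.0638]
ee_rot: [0.681, 0.732, 0.0, 0.0]
ft_force: [-1.9, 0.3, 5.2]
```

```bash
python3 -m jog '{"offset":[[-0.0005,0.006,0],[-0.0005,0.006,0],[-0.0004,0.006,0],[-0.0004,0.006,0],[-0.0004,0.006,0],[-0.0004,0.006,0],[0,0,0]],"yaw":[0,0,0,0,0,0,0],"jaw":[1,1,1,1,1,1,1]}'|sed -n 2,4p
python3 -m jog '{"offset":[[0,0,0.03]],"yaw":[0],"jaw":[1]}'|sed -n 2,4p
python3 - <<'E'
from h import *
for i in range(6):
    o=manip.get_obs();p=manip.camera('wrist');save('w15_%d.png'%i,p)
    print(o['clock'],np.round(o['position'],3),*wrects(p,o,'roller_a',.054,1))
E
```

```text
position: [0.44, 0.0384, 0.0638]
ee_rot: [0.681, 0.733, 0.0, 0.0]
ft_force: [-1.1, 0.4, 4.8]
position: [0.4367, 0.0369, 0.0901]
ee_rot: [0.681, 0.733, -0.003, -0.001]
ft_force: [-0.2, -0.1, -1.2]
28.4 [0.437 0.037 0.09 ] (0.93, 3942, [441.0, 25.0], [64.0, 42.0], 3.5)
28.5 [0.441 0.037 0.096] (0.6, 1648, [441.0, 10.0], [63.0, 39.0], 4.8)
28.6 [0.44  0.037 0.094]
28.7 [0.439 0.037 0.093] (0.96, 2123, [442.0, 13.0], [63.0, 39.0], 3.3)
28.8 [0.439 0.037 0.093] (0.85, 3689, [441.0, 23.0], [63.0, 43.0], 4.0)
28.9 [0.439 0.037 0.093] (0.85, 3586, [441.0, 22.0], [64.0, 42.0], 4.1)
```

```bash
python3 -m jog '{"offset":[[0,-0.013,0],[0.001,-0.0135,0],[0,0,0],[0,0,0],[0,0,0],[0,0,0],[0,0,0],[0,0,0],[0,0,0],[0,0,0],[0,0,0],[0,0,0],[0,0,0],[0,0,0],[0,0,0],[0,0,0],[0,0,0],[0,0,0],[0,0,0],[0,0,0]],"yaw":[0,0,0,0,0,0,0,0,0,0,0,0,0,0,0,0,0,0,0,0],"jaw":[0,0,0,0,0,0,0,0,0,0,0,0,0,0,0,0,0,0,0,0]}' 30|sed -n 2,4p;python3 - <<'E'
from h import *
for i in range(6):
    o=manip.get_obs();p=manip.camera('wrist');save('w16_%d.png'%i,p)
    print(o['clock'],np.round(o['position'],3),*wrects(p,o,'roller_a',.054,1))
E
```

```text
position: [0.4407, 0.0108, 0.0936]
ee_rot: [0.681, 0.732, 0.0, 0.0]
ft_force: [-1.2, 0.0, -0.9]
30.6667 [0.441 0.011 0.094] (0.89, 5639, [442.0, 13.0], [63.0, 40.0], 3.9)
30.7667 [0.441 0.011 0.094] (0.72, 5694, [442.0, 13.0], [63.0, 41.0], 3.9)
30.8667 [0.441 0.011 0.094] (0.83, 5642, [442.0, 13.0], [63.0, 40.0], 3.9)
30.9667 [0.441 0.011 0.094] (0.73, 5829, [441.0, 13.0], [64.0, 42.0], 4.2)
31.0667 [0.441 0.011 0.094] (0.64, 5732, [442.0, 13.0], [63.0, 40.0], 3.9)
31.1667 [0.441 0.011 0.094] (0.96, 5685, [442.0, 12.0], [63.0, 41.0], 4.2)
```

```bash
python3 -m jog '{"offset":[[0,-0.001,-0.02],[0,0,-0.025],[0,0,-0.017],[0,0,-0.006],[0,0,-0.0035],[0,0,0],[0,0,0],[0,0,0],[0,0,0],[0,0,0],[0,0,0]],"yaw":[0,0,0,0,0,0,0,0,0,0,0],"jaw":[0,0,0,0,0,0.15,0.25,0.4,0.4,0.4,0.4]}' 40;python3 -m jog '{"offset":[[0,0,0.01],[0,0,0.03],[0,0,0.04],[0,0,0.04],[0,0,0.01],[0,0,0]],"yaw":[0,0,0,0,0,0],"jaw":[0.4,0.4,0.4,0.4,0.4,0.4]}' 40;python3 - <<'E'
from h import *
for c in ['wrist','top']:
    o=manip.get_obs();p=manip.camera(c);save('r_%s.png'%c,p)
    if c=='wrist': print(*wrects(p,o,'reject_floor',.036,2))
    else: print(*rects(p,'reject_floor',.036,2))
    print([(round(d['score'],2),np.round(d['at'],4).tolist()) for d in manip.tip_of(p,'reject_floor')])
E
```

```text
clock: 32.18
position: [0.4416, 0.01, 0.0231]
ee_rot: [0.681, 0.732, 0.001, 0.0]
ft_force: [-0.9, 0.2, 7.4]
grip_width: 0.702
grasp_force: 43.5
clock: 32.68
position: [0.4424, 0.0102, 0.1554]
ee_rot: [0.681, 0.732, 0.003, 0.001]
ft_force: [0.4, 0.6, -3.7]
grip_width: 0.697
grasp_force: 45.6
(0.63, 12671, [620.0, 122.0], [159.0, 105.0], 1.3)
[(0.64, [0.6256, 0.1189, 0.0046])]
(0.78, 1522, [625.0, 123.0], [146.0, 107.0], 0.0) (0.43, 2101, [437.0, -256.0], [87.0, 218.0], 3.0)
[(0.68, [0.6268, 0.1234, 0.0057]), (0.65, [0.544, -0.136, 0.0014])]
```

View pics/r_wrist.png

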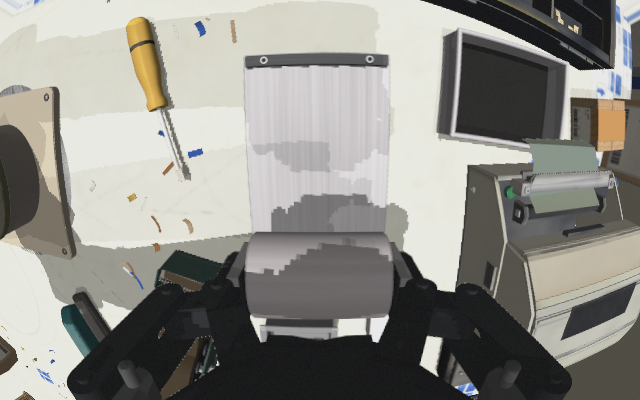

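```bash
python3 -m jog '{"offset":[[0,0.0305,0],[0,0.0305,0],[0,0.0305,0],[0,0.0305,0],[0.0367,0,0],[0.0367,0,0],[0.0367,0,0],[0.0367,0,0],[0.0367,0,0],[0,0,-0.035],[0,0,-0.035],[0,0,0],[0,0,0]],"yaw":[-1.6,-1.6,0,0,0,0,0,0,0,0,0,0,0],"jaw":[0.4,0.4,0.4,0.4,0.4,0.4,0.4,0.4,0.4,0.4,0.4,0.4,0.4]}' 40;python3 - <<'E'
from h import *
st()
for c in ['wrist']:
    o=manip.get_obs();p=manip.camera(c);save('r2_%s.png'%c,p)
    print(*wrects(p,o,'reject_floor',.036,2)); print([(round(d['score'],2),np.round(d['at'],4).tolist()) for d in manip.tip_of(p,'reject_floor')])
E
```

```text
clock: 34.07
position: [0.6221, 0.1312, 0.0794]
ee_rot: [0.701, 0.713, -0.003, -0.001]
ft_force: [0.4, 0.4, -2.7]
grip_width: 0.696
grasp_force: 46.0
t34.07 pos [0.6221 0.1312 0.0794] closedir 0.9 F [ 0.4  0.4 -2.7] w 0.696 g 46.0 j7 -0.08
(0.68, 18557, [626.0, 134.0], [87.0, 145.0], 89.1)
[(0.72, [0.6277, 0.1184, 0.0059])]
```

View pics/r2_wrist.png

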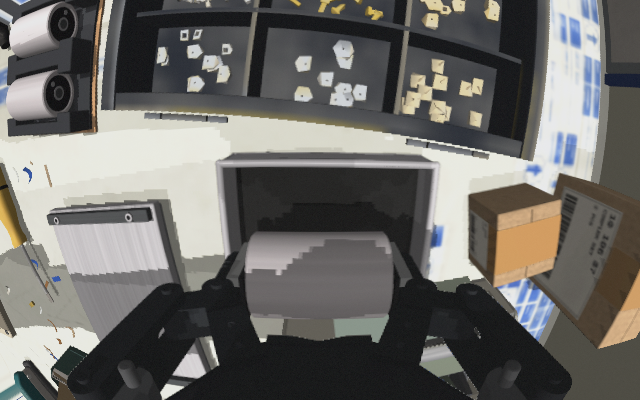

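```bash
python3 -m jog '{"offset":[[0.002,0,-0.03],[0,0,-0.025],[0,0,-0.01],[0,0,0],[0,0,0]],"yaw":[0,0,0,0,0],"jaw":[0.4,0.4,0.4,0.4,0.4]}' 40|sed -n 2,4p
```

```text
position: [0.6268, 0.132, 0.0186]
ee_rot: [0.701, 0.713, 0.001, 0.0]
ft_force: [0.5, -0.1, -3.3]
```

```bash
python3 -m jog '{"offset":[[0,0,-0.007],[0,0,-0.004],[0,0,0]],"yaw":[0,0,0],"jaw":[0.4,0.4,0.4]}' 40|sed -n 2,4p; python3 -m jog '{"offset":[[0,0,-0.0015],[0,0,0]],"yaw":[0,0],"jaw":[0.4,0.4]}' 40|sed -n 2,4p
```

```text
position: [0.6261, 0.1319, 0.0061]
ee_rot: [0.701, 0.713, 0.0, -0.0]
ft_force: [0.4, -0.3, -2.8]
position: [0.6262, 0.1318, 0.0047]
ee_rot: [0.701, 0.713, 0.0, 0.0]
ft_force: [-0.6, 0.4, -3.1]
```

```bash
python3 -m jog '{"offset":[[0,0,-0.0007],[0,0,0]],"yaw":[0,0],"jaw":[0.4,0.4]}' 40|sed -n 2,4p; python3 -m jog '{"offset":[[0,0,-0.0004],[0,0,0]],"yaw":[0,0],"jaw":[0.4,0.4]}' 40|sed -n 2,4p
```

```text
position: [0.6264, 0.1319, 0.0043]
ee_rot: [0.701, 0.713, 0.0, 0.0]
ft_force: [-2.2, 0.1, 0.3]
position: [0.6264, 0.1318, 0.0043]
ee_rot: [0.701, 0.713, 0.0, 0.0]
ft_force: [-2.9, -0.8, 6.6]
```

On the floor. Release, wait, lift straight up and check.

```bash
python3 -m jog '{"offset":[[0,0,0.0003],[0,0,0],[0,0,0],[0,0,0],[0,0,0.01],[0,0,0.03],[0,0,0.04],[0,0,0.04],[0,0,0.03],[-0.04,0.01,0],[-0.04,0.01,0],[-0.04,0.01,0],[-0.04,0.01,0],[0,0,0],[0,0,0]],"yaw":[0,0,0,0,0,0,0,0,0,0,0,0,0,0,0],"jaw":[0.3,0.22,0.18,0.15,0.15,0.15,0.15,0.15,0.15,0.15,0.15,0.15,0.15,0.15,0.15]}' 30;python3 - <<'E'
from h import *
st()
for i in range(4):
    o=manip.get_obs();p=manip.camera('wrist');save('f_%d.png'%i,p)
    print(*wrects(p,o,'roller_a',.035,4),*[(round(d['score'],2),np.round(d['at'],3).tolist()) for d in manip.tip_of(p,'roller_a')],sep='\n ')
E
```

```text
clock: 36.63
position: [0.4646, 0.1729, 0.1547]
ee_rot: [0.7, 0.714, 0.001, -0.001]
ft_force: [0.9, 0.2, 0.3]
grip_width: 0.848
grasp_force: 0.0
t36.63 pos [0.4646 0.1729 0.1547] closedir 1.1 F [0.9 0.2 0.3] w 0.848 g 0.0 j7 -0.38
(0.94, 2385, [622.0, 135.0], [80.0, 43.0], 0.9)
 (0.84, 3164, [379.0, 290.0], [39.0, 70.0], 87.0)
 (0.87, [0.379, 0.295, 0.026])
 (0.56, [0.624, 0.133, 0.024])
(0.91, 2340, [622.0, 135.0], [80.0, 43.0], 0.1)
 (0.72, 3092, [380.0, 290.0], [39.0, 70.0], 86.9)
 (0.67, [0.379, 0.29, 0.026])
 (0.6, [0.622, 0.129, 0.024])
(0.96, 3283, [380.0, 291.0], [41.0, 71.0], 87.4)
 (0.9, 2383, [621.0, 135.0], [80.0, 42.0], 0.2)
 (0.88, [0.624, 0.131, 0.024])
 (0.59, [0.379, 0.294, 0.027])
(0.93, 3148, [380.0, 291.0], [39.0, 70.0], 85.5)
 (0.78, 2430, [622.0, 135.0], [43.0, 80.0], 89.7)
 (0.92, [0.622, 0.131, 0.023])
 (0.55, [0.38, 0.292, 0.028])
```

View pics/f_3.png

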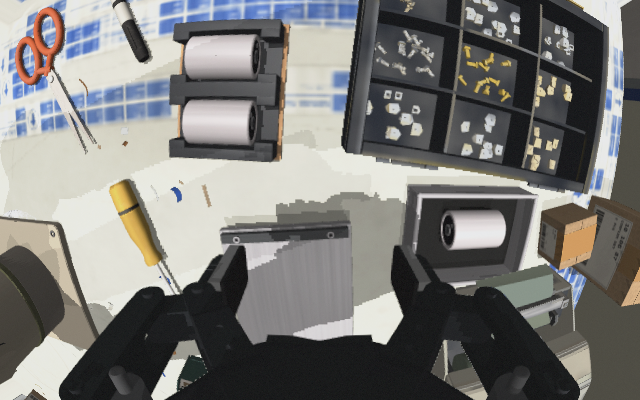

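The picture shows both pockets filled level (about 220,57 and 220,122), and the reject roller lying at rest in its tray (475,228). The gripper is clear of everything.

```bash
python3 -c "from h import *;print(manip.hand_in())"
```

```text
the job is handed in; nothing more can be done
None
```

The job is handed in at about 37 s: the first roller, from the left cell, stayed where it was rolled and is seated in the pocket; the second rocked back and lies at rest in the reject tray (no verdict was returned).

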